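# Push the stuck plug out of the red heater block

### The arm

A 7-joint arm with a two-finger parallel gripper is mounted at the origin on the work surface; the furniture and walls round the work are solid. World frame = base frame: x ahead of the robot, y to its left, z up, the work surface at z = 0. Lengths are in mm, angles in rad, forces in N, time in s.
With the tool pointing down it reaches from about 350 to 900 mm from the base axis. Payload 19.9 kg.
Tool frame: the origin (TCP) lies on the centre line of the jaws, within the pads' length; the fingertips stand 17 mm ahead of it and the grasp point (between the pads) lies 2 mm behind it; z points along the fingers, y is the line along which they close (so a half turn about z gives the same grasp; the last joint's range is limited). The gripper opens to 85 mm and grips with 20 to 120 N. Pads are 22 mm wide; open, the fingers measure 114 mm over their backs; the gripper's body (76 mm by 85 mm) begins 54 mm behind the grasp point. The pads swing forward as they close: fully open they stand 13 mm farther back than shut.
Start: joints at [-1.194, 0.417, -0.01, 1.614, 0.005, 1.111, -0.053], TCP at [253.582, 571.226, 248.26] pointing down, gripper open.
Joint ranges: [-2.81, 2.81], [-0.39, 2.02], [-1.27, 1.25], [0.06, 2.57], [-1.19, 4.33], [0.19, 2], [-2.82, 2.82]. Speed limits (rad/s): [1.89, 1.89, 2.39, 2.39, 3.01, 3.01, 3.01].

### API

Orientations are given as [roll, pitch, yaw] about the fixed x, y, z axes, in that order (R = Rz(yaw) Ry(pitch) Rx(roll)).
In Python, from workcell import robot gives the robot as it stands.
- The arm moves only by the shell command python3 -m pendant 'ROWS'. ROWS is JSON, a list of rows, each a list of 7 numbers: the turn, a rotation vector about the tool's x, y, z as a fraction of full scale, then the shift along the tool's x, y, z as a fraction of full scale, then the finger opening in mm, from 0 to 85.4. A call has 1 to 8 rows; each row shifts and turns the commanded pose from where the row before left it, along the tool's axes as they then stand; what a row does not reach is not made up. Full scale, the value 1, is 0.5 m for a shift and 30 degrees for a turn. A row lasts 1/8 s, in which the tool goes at most 62.5 mm and 10.7 degrees, less where a joint would pass 70% of its speed; a pose out of reach is approached as far as the arm can. A call with a number of a shift or a turn outside -1 to 1 is refused whole. A call with a gripper value outside its range is refused whole. The fingers move at their own pace and stop on an object; the grip force is fixed at half the most. Time passes only in rows, so rows that do not move let the fingers close. It gives the time, the measured TCP pose, the force, the opening and the grip force at its end, in the units of the state.
- robot.get_obs(): the state, without advancing time (a new reading comes with each control period).
- robot.camera(name): name is "scene" or "top"; returns a dict with "pixels" (420x560x3 uint8, red, green, blue), "fx", "fy", "cx", "cy" (pixels), "world_to_cam" (4x4, takes a point from world to camera coordinates). Camera axes: x right, y up, looking along -z (the intrinsics and any distortion apply to the point x, -y, -z); pixel columns grow to the right and rows downward; lengths in mm; the calibration is good to about 2 mm. A picture is of the moment at which its call begins. There is no depth.
- robot.hand_in(): hands the job in; it is judged then, once.
The state is a dict: "t": time; "q": joint angles; "qd": joint speeds; "tau": joint torques, N m; "tcp_pos": TCP position; "eef_rot": TCP orientation; "ft_force": force on the tool from outside, world axes, zero at the start; "torque": the same for the moment, N m; "gripper_width": opening from 0.0 (shut) to 1.0 (fully open); "finger_force": force on a finger pad.
Only numpy, scipy, OpenCV 4.12 (cv2) and the standard library are available. Lean on these libraries where they do the work, as an engineer would, in place of code of your own. Each camera call takes 0.05 s, during which the arm holds its last target. There are 200 camera calls.

### The job

A brass plug is stuck in the underside of the red heater block. Take the yellow-handled push-out pin from its grey holder and push it down through the access hole in the red block's top until its steel guard rests on the block and the plug has dropped into the tray below. Let go, leaving the pin standing there, and leave the blue block's plug where it is.

Things in the scene. Friction and masses are not known exactly. Their poses are not given: they have to be found in the camera images.
- pin: Push-out pin, 0.12 kg, upright in a grey holder (62 mm high, fixed; lift it straight out by 60 mm). Origin: centre of its lower tip, z up. Rod 10 mm thick, 0 to 56 mm above the tip; round steel guard 44 mm wide, 56 to 62 mm up, rests on the holder; yellow handle, 24 mm cylinder, 62 to 128 mm up, to be gripped.
- block_red: Red block, 94 mm square, on a fixed stand. Origin: centre of the stand's foot, on the bench, z up. Flat top at z = 121 mm; access hole on the z axis: countersink 36 mm wide, narrowing over 10 mm to 16 mm; pocket 30 mm wide from z = 107 down to the open underside at z = 75. Tray floor z = 10 mm, 84 x 76 mm. With the guard on the block the pin's tip is at z = 65 and the plug is out.
- plug_red: Brass plug stuck in the red block, 28 mm wide, 40 mm long, 0.12 kg. Origin: centre of its lower end, z along it; at the start 67 mm above the bench, top at 107, 8 mm showing below the block. Two sprung balls hold it by a groove: 10 to 15 N downward frees it, then it slides easily and falls after 5 to 25 mm.
- plug_blue: The like plug in the blue block, to be left. Block and stand are as the red one but blue, fixed; the plug is on the axis of its access hole, origin (centre of its lower end) 67 mm above the bench.
Not all that is in view belongs to the job. Leave any purple look-alike of the pin alone.

How it is judged:
By the outcome, as a careful person would: the job done as asked, in the order asked, and still so for the second after the job is handed in, with the robot touching nothing.
It also fails if it takes over 32 s, if anything falls off the work surface, if the arm or the gripper's body presses on something with over 40 N, if the wrist force passes 120 N, or if a joint passes its speed limit or range.

## Working session

There is one attempt and no reset: what is moved stays moved. The work goes in short steps, Python scripts to look and compute and a shell command to move; the robot and the scene stay as the last step left them, time stands still between calls to the robot, and variables do not carry over. Pictures are saved under pics/ and viewed, at most 10 in all, crops included, and the job is handed in when it is done.

```bash
mkdir -p pics; python3 - <<'E'
from workcell import robot
import cv2,json
for n in("scene","top"):
    c=robot.camera(n); cv2.imwrite(f"pics/{n}0.png",c["pixels"][:,:,::-1])
    print(n,{k:v for k,v in c.items() if k!="pixels"})
print(robot.get_obs())
E
```

```text
scene {'fx': 540.7857778873781, 'fy': 540.7857778873781, 'cx': 288.5743721086127, 'cy': 215.19242008272963, 'world_to_cam': array([[ 6.58501468e-01, -7.52564574e-01, -4.73060144e-03,
        -2.57929673e+02],
       [ 3.31853012e-01,  2.84721468e-01,  8.99337125e-01,
        -2.61347793e+02],
       [-6.75462356e-01, -5.93784682e-01,  4.37230325e-01,
        -9.80140650e+02],
       [ 0.00000000e+00,  0.00000000e+00,  0.00000000e+00,
         1.00000000e+00]])}
top {'fx': 423.8478279085746, 'fy': 423.8478279085746, 'cx': 278.8458777737947, 'cy': 212.31737656931364, 'world_to_cam': array([[ 2.40289057e-02, -9.99554976e-01,  1.76765753e-02,
         7.85880810e+01],
       [ 9.92355659e-01,  2.59893464e-02,  1.20643274e-01,
        -5.25895159e+02],
       [-1.21048988e-01,  1.46425237e-02,  9.92538533e-01,
        -9.67066931e+02],
       [ 0.00000000e+00,  0.00000000e+00,  0.00000000e+00,
         1.00000000e+00]])}
{'t': 0.1, 'q': array([-1.19451075,  0.41788418, -0.01031333,  1.61410998,  0.00468819,
        1.11071634, -0.05302146]), 'qd': array([ 3.37086459e-05,  2.27213133e-04,  9.53812742e-04, -8.43007296e-04,
       -1.38568190e-03,  5.79480724e-04, -1.35165686e-03]), 'tau': array([ 2.51341211e-03, -8.65828156e+01,  6.81248568e-01, -4.35644317e+01,
        1.94296637e-02,  4.99147136e-03,  1.84335073e-05]), 'tcp_pos': array([253.46412663, 570.97254268, 247.74324155]), 'eef_rot': array([-3.14050111e+00,  7.09858321e-05,  2.72379782e+00]), 'ft_force': array([-0.20380776,  0.17955321, -0.74664901]), 'torque': array([-0.03308958, -0.01173773,  0.05311804]), 'finger_force': 0.0, 'gripper_width': 0.9981813470683655}
```

View pics/scene0.png

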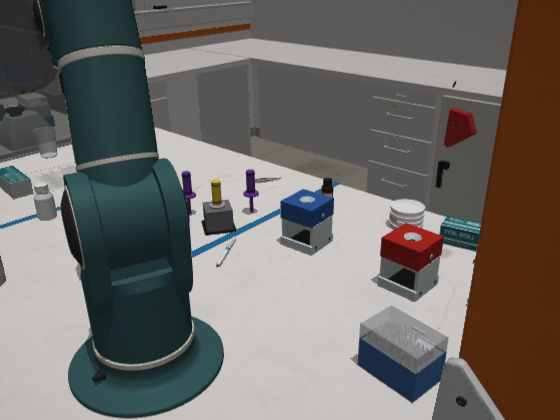

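View pics/top0.png

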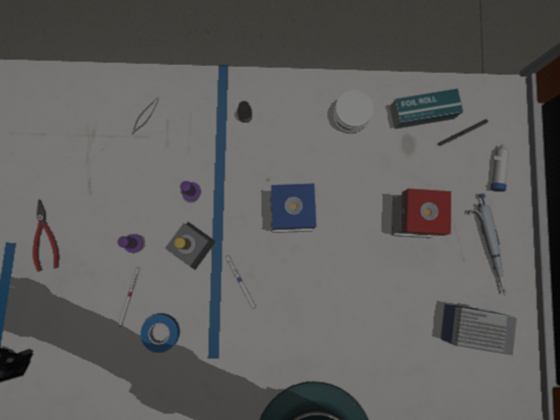

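The scene image shows the yellow-handled pin in its grey holder at (216,190), and the top image shows it at (181,243). The look-alikes are purple pins at top (190,190) and (130,242), scene (250,185) and (187,185). The red block is at top (427,211), scene (411,245), and the blue block at top (293,206). I choose the yellow pin and will check it in an enlarged crop.

```bash
python3 - <<'E'
import cv2,numpy as np
s=cv2.imread("pics/scene0.png");t=cv2.imread("pics/top0.png")
f=lambda im,x,y,w,h,k:cv2.resize(im[y:y+h,x:x+w],(400,300),interpolation=cv2.INTER_CUBIC)
# each crop 80x60 x5
m=np.vstack([np.hstack([f(t,150,210,80,60,5),f(t,390,180,80,60,5)]),np.hstack([f(s,180,170,80,60,5),f(s,372,215,80,60,5)])])
m=cv2.convertScaleAbs(m,alpha=1.3)
cv2.imwrite("pics/crop0.png",m)
E
```

```text
(no output)
```

View pics/crop0.png

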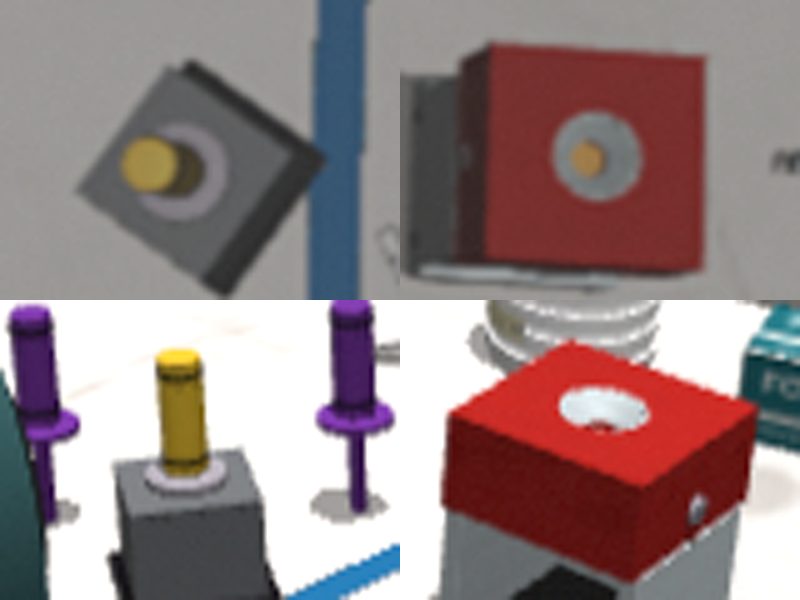

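The crop confirms the choice: a yellow handle with its top at top (180,243), scene (216,181), and a guard resting on the holder. The red block's countersink is at top (429,211), scene (413,237).

```bash
cat > h.py <<'E'
from workcell import robot
import cv2,numpy as np
from scipy.optimize import least_squares
CAL={}
def cal(n):
    if n not in CAL: CAL[n]=robot.camera(n)
    return CAL[n]
def proj(c,p):
    q=c["world_to_cam"]@np.append(p,1)
    return np.array([c["cx"]+c["fx"]*q[0]/-q[2],c["cy"]-c["fy"]*q[1]/-q[2]])
def loc(obs,z):  # obs {cam:(u,v)}, known z -> x,y and residual px
    r=lambda p:np.concatenate([proj(cal(n),[*p,z])-uv for n,uv in obs.items()])
    s=least_squares(r,[500,0]);return s.x.round(1),s.fun.round(1)
E
python3 - <<'E'
from h import *
P={"pintop":({"top":(179.6,242.4),"scene":(215.4,181)},134),"guard":({"top":(185.6,243.8),"scene":(216.8,204.8)},68),"red":({"top":(429,210.6),"scene":(412.6,236.2)},121)}
for k,(o,z) in P.items():
    print(k,loc(o,z),[loc({n:o[n]},z)[0] for n in o])
# holder sides/red yaw from top-edge pixels in top view, z=68/121
for nm,px,z in(("holder",[(75,190),(168,65),(297,155),(203,285)],62),("red",[(492,43),(706,55),(704,272),(490,260)],121)):
    o=(150,210) if nm=="holder" else (390-80,180)
    print(nm,[loc({"top":(o[0]+x/5-.4,o[1]+y/5-.4)},z)[0] for x,y in px])
E
```

```text
pintop (array([443. , 297.4]), array([ 0.5, -0.1, -0.6, -1. ])) [array([442.7, 298.6]), array([439.6, 291.3])]
guard (array([442.7, 297.8]), array([ 0.7,  0.1, -0.6, -1.5])) [array([442.8, 299.3]), array([437.1, 289.3])]
red (array([ 525.4, -231.5]), array([ 0.4, -0.2, -0.4, -0.2])) [array([ 525. , -230.5]), array([ 525.2, -232.5])]
holder [array([433.4, 347.1]), array([490.9, 308.3]), array([451.6, 248.3]), array([392.4, 287.7])]
red [array([ 572.8, -185.6]), array([ 570., -279.]), array([ 475.6, -275.7]), array([ 478.4, -183.6])]
```

```bash
python3 -m pendant '[[0,0,0.3146,0,0,0,55],[0,0,0.3146,0,0,0,55],[0,0,0.3146,0,0,0,55],[0,0,0.3146,0,0,0,55],[0,0,0.3146,0,0,0,55],[0,0,0.3146,0,0,0,55],[0,0,0.3146,0,0,0,55],[0,0,0,0,0,0,55]]'
```

```text
t: 1.2
tcp_pos: [253.4, 571.2, 248.1]
eef_rot: [3.141, 0.0, 1.572]
ft_force: [0.4, 0.1, 0.1]
gripper_width: 0.647
finger_force: 0.0
```

```bash
python3 -m pendant '[[0,0,0,-0.0911,0.0632,0.015,55],[0,0,0,-0.0911,0.0632,0.015,55],[0,0,0,-0.0911,0.0632,0.015,55],[0,0,0,-0.0911,0.0632,0.015,55],[0,0,0,-0.0911,0.0632,0.015,55],[0,0,0,-0.0911,0.0632,0.015,55],[0,0,0,0,0,0,55],[0,0,0,0,0,0,55]]'
python3 - <<'E'
from h import *
ims=[]
o=robot.get_obs()["tcp_pos"];print(o)
for n in("top","scene"):
    c=robot.camera(n);print(n,proj(c,o),proj(c,[443,298,134]))
    u,v=proj(c,[443,298,134]).astype(int)
    im=c["pixels"][v-50:v+40,u-60:u+60,::-1];print(u-60,v-50)
    ims.append(cv2.resize(im,(400,300),interpolation=cv2.INTER_CUBIC))
cv2.imwrite("pics/over.png",np.hstack(ims))
E
```

```text
t: 2.2
tcp_pos: [443.0, 298.3, 203.3]
eef_rot: [-3.141, -0.0, 1.574]
ft_force: [0.2, 0.1, 0.7]
gripper_width: 0.645
finger_force: 0.0
[442.97303386 298.30372294 203.31442406]
top [171.99198317 240.431105  ] [179.87321229 242.24469027]
119 192
scene [212.77580077 154.51911654] [214.63268661 179.97601613]
154 129
```

View pics/over.png

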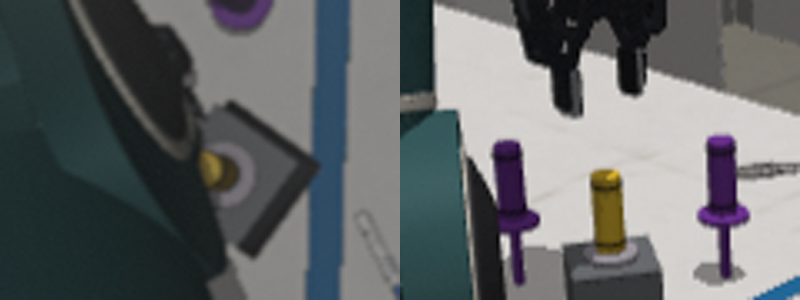

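The view shows the jaws squarely above the yellow handle (crop scene tips (571,110)/(633,90), handle top (605,175)), with both purple pins clear. I'll descend and grip.

```bash
python3 -m pendant '[[0,0,0,0,0,0.06,55],[0,0,0,0,0,0.06,55],[0,0,0,0,0,0.06,55],[0,0,0,0,0,0.022,55],[0,0,0,0,0,0,55],[0,0,0,0,0,0,10],[0,0,0,0,0,0,10],[0,0,0,0,0,0,10]]'; python3 -m pendant '[[0,0,0,0,0,0,10],[0,0,0,0,0,0,10],[0,0,0,0,0,0,10]]'
```

```text
t: 3.3
tcp_pos: [443.6, 298.3, 103.3]
eef_rot: [3.14, -0.001, 1.571]
ft_force: [-1.7, 0.2, 7.1]
gripper_width: 0.265
finger_force: 58.3
t: 3.68
tcp_pos: [443.6, 298.4, 103.4]
eef_rot: [3.14, -0.001, 1.571]
ft_force: [-1.5, -0.7, 7.2]
gripper_width: 0.267
finger_force: 58.3
```

```bash
python3 -m pendant '[[0,0,0,0,0,-0.02,10],[0,0,0,0,0,-0.04,10],[0,0,0,0,0,-0.05,10],[0,0,0,0,0,-0.06,10],[0,0,0,0,0,-0.06,10],[0,0,0,0,0,-0.06,10],[0,0,0,0,0,-0.03,10],[0,0,0,0,0,0,10]]'
```

```text
t: 4.68
tcp_pos: [443.3, 298.1, 263.0]
eef_rot: [3.141, -0.001, 1.571]
ft_force: [-0.5, -0.3, -1.5]
gripper_width: 0.266
finger_force: 58.7
```

```bash
python3 -m pendant '[[0,0,0,-0.06,0.0163,0,10],[0,0,0,-0.1058,0.0163,0,10],[0,0,0,-0.1058,0.0163,0,10],[0,0,0,-0.1058,0.0163,0,10],[0,0,0,-0.1058,0.0163,0,10],[0,0,0,-0.1058,0.0163,0,10],[0,0,0,-0.1058,0.0163,0,10],[0,0,0,-0.1058,0.0163,0,10]]'; python3 -m pendant '[[0,0,0,-0.1058,0.0163,0,10],[0,0,0,-0.1058,0.0163,0,10],[0,0,0,-0.0456,0,0,10],[0,0,0,0,0,0,10],[0,0,0,0,0,0,10]]'
python3 - <<'E'
from h import *
ims=[]
o=robot.get_obs()["tcp_pos"];print(o)
for n in("top","scene"):
    c=robot.camera(n);print(n,proj(c,o),proj(c,[525.2,-231.2,121]))
    u,v=proj(c,[525,-231,150]).astype(int)
    im=c["pixels"][v-40:v+50,u-60:u+60,::-1];print(u-60,v-40)
    ims.append(cv2.resize(im,(800,600),interpolation=cv2.INTER_CUBIC)[:, :] )
cv2.imwrite("pics/red1.png",ims[1]); cv2.imwrite("pics/red1t.png",cv2.resize(ims[0],(400,300)))
E
```

```text
t: 5.68
tcp_pos: [507.9, -103.9, 261.3]
eef_rot: [-3.14, 0.0, 1.571]
ft_force: [0.5, 0.6, -1.5]
gripper_width: 0.267
finger_force: 58.8
t: 6.3
tcp_pos: [524.5, -230.0, 261.5]
eef_rot: [-3.14, -0.0, 1.571]
ft_force: [-0.0, 1.0, -0.8]
gripper_width: 0.265
finger_force: 58.8
[ 524.48922749 -230.04912073  261.47662196]
top [457.14235171 201.2880847 ] [429.3113332  210.51837474]
374 168
scene [418.01355572 174.08464434] [412.03554694 236.01042238]
353 183
```

View pics/red1.png

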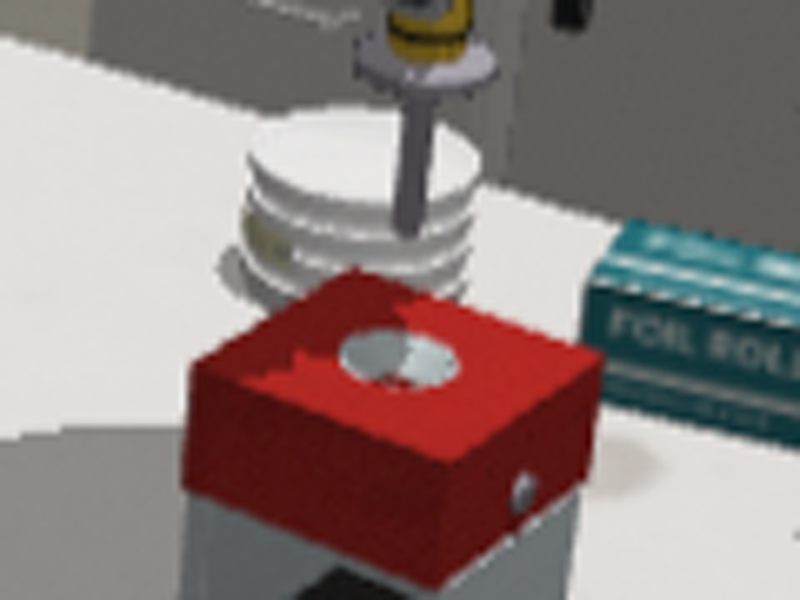

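View pics/red1t.png

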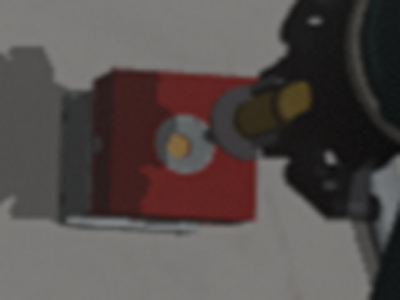

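The pictures show the pin vertical above the red block. The tip is at scene crop (407,232) and top crop (211,134), the guard at (427,62) and (238,122), and the hole at (400,360) and (186,144).

```bash
python3 - <<'E'
from h import *
S=lambda x,y:(353+x/6.667-.4,183+y/6.667-.4)
T=lambda x,y:(374+x/3.333-.4,168+y/3.333-.4)
for k,s,t,z in(("tip",(407,232),(211,134),164.1),("guard",(427,62),(238,122),223),("hole",(400,360),(186,144),121)):
    print(k,*loc({"scene":S(*s),"top":T(*t)},z),loc({"scene":S(*s)},z)[0],loc({"top":T(*t)},z)[0])
E
```

```text
tip [ 525.4 -230.5] [ 0.1  0.2 -0.2 -0. ] [ 526.2 -229.8] [ 525.4 -230.9]
guard [ 525.7 -226.7] [-1.7 -0.8  1.6 -0.6] [ 524.4 -231.3] [ 524.4 -223.5]
hole [ 524.7 -232.2] [-0.3 -0.4  0.4 -0. ] [ 523.6 -233.4] [ 524.6 -231.4]
```

```bash
python3 -m pendant '[[0,0,0,-0.0025,-0.001,0.03,10],[0,0,0,0,0,0.04,10],[0,0,0,0,0,0.02,10],[0,0,0,0,0,0.01,10],[0,0,0,0,0,0.006,10],[0,0,0,0,0,0,10]]'
python3 - <<'E'
from h import *
ims=[]
for n in("top","scene"):
    c=robot.camera(n)
    u,v=proj(c,[525,-231,140]).astype(int)
    im=c["pixels"][v-25:v+35,u-40:u+40,::-1];print(n,u-40,v-25)
    ims.append(cv2.resize(im,(400,300),interpolation=cv2.INTER_CUBIC))
cv2.imwrite("pics/red2.png",np.hstack(ims))
E
```

```text
t: 7.25
tcp_pos: [524.2, -232.3, 209.5]
eef_rot: [3.141, 0.0, 1.571]
ft_force: [0.9, 0.0, -1.7]
gripper_width: 0.264
finger_force: 58.8
top 392 184
scene 372 203
```

View pics/red2.png

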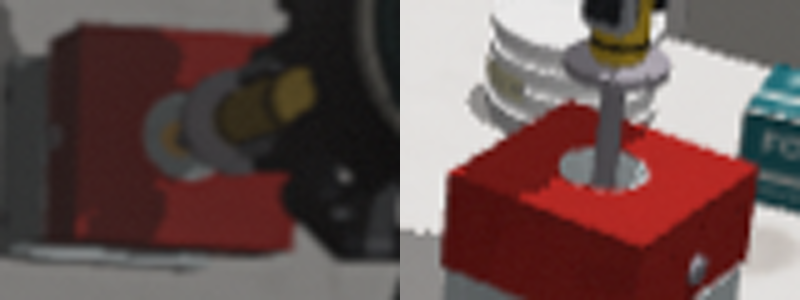

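The tip has entered the countersink, centred (scene crop tip (607,186), hole (604,168)), with no contact force. I'll push down.

```bash
python3 -m pendant '[[0,0,0,0,0,0.008,10],[0,0,0,0,0,0.008,10],[0,0,0,0,0,0.006,10],[0,0,0,0,0,0,10]]'
```

```text
t: 7.85
tcp_pos: [524.2, -232.4, 198.3]
eef_rot: [3.141, 0.0, 1.571]
ft_force: [-0.1, -0.1, -0.9]
gripper_width: 0.26
finger_force: 58.9
```

```bash
python3 -m pendant '[[0,0,0,0,0,0.01,10],[0,0,0,0,0,0.01,10],[0,0,0,0,0,0.01,10],[0,0,0,0,0,0.01,10],[0,0,0,0,0,0.01,10],[0,0,0,0,0,0.01,10],[0,0,0,0,0,0,10]]'
```

```text
t: 8.72
tcp_pos: [523.9, -232.2, 167.9]
eef_rot: [-3.141, -0.0, 1.571]
ft_force: [-0.7, 0.1, -1.5]
gripper_width: 0.268
finger_force: 59.0
```

```bash
python3 -m pendant '[[0,0,0,0,0,0.004,10],[0,0,0,0,0,0.004,10],[0,0,0,0,0,0.003,10],[0,0,0,0,0,0,10]]'
```

```text
t: 9.22
tcp_pos: [524.1, -232.2, 162.7]
eef_rot: [-3.141, 0.0, 1.571]
ft_force: [-0.6, -0.1, -2.2]
gripper_width: 0.268
finger_force: 59.0
```

```bash
python3 -m pendant '[[0,0,0,0,0,0.003,10],[0,0,0,0,0,0,10],[0,0,0,0,0,0,10]]'
python3 - <<'E'
from h import *
c=robot.camera("scene")
im=c["pixels"][190:310,345:485,::-1]
cv2.imwrite("pics/red3.png",cv2.convertScaleAbs(cv2.resize(im,(700,600),interpolation=cv2.INTER_CUBIC),alpha=1.4))
E
```

```text
t: 9.6
tcp_pos: [524.2, -232.4, 162.3]
eef_rot: [3.141, -0.0, 1.571]
ft_force: [-6.1, 3.6, 17.2]
gripper_width: 0.267
finger_force: 61.1
```

View pics/red3.png

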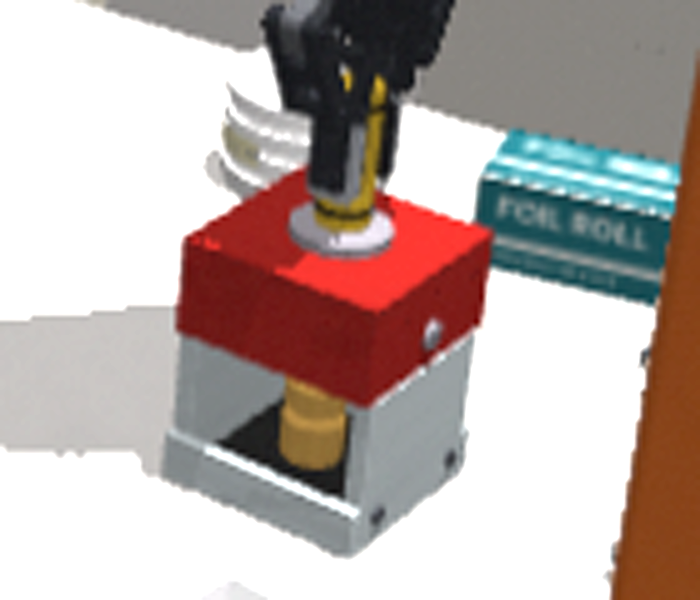

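The guard sits flat on the red block (crop (342,235)) and the plug stands on the tray floor (crop (313,440)). I'll ease the preload, release and retreat.

```bash
python3 -m pendant '[[0,0,0,0,0,-0.0015,10],[0,0,0,0,0,0,10],[0,0,0,0,0,0,60],[0,0,0,0,0,0,60],[0,0,0,0,0,0,60],[0,0,0,0,0,0,60]]'; python3 -m pendant '[[0,0,0,0,0,-0.02,60],[0,0,0,0,0,-0.05,60],[0,0,0,0,0,-0.08,60],[0,0,0,0,0,-0.1,60],[0,0,0,0,0,-0.05,60],[0,0,0,0,0,0,60],[0,0,0,0,0,0,60]]'
python3 - <<'E'
from h import *
c=robot.camera("scene")
im=c["pixels"][150:310,265:465,::-1]
cv2.imwrite("pics/end.png",cv2.convertScaleAbs(cv2.resize(im,(750,600),interpolation=cv2.INTER_CUBIC),alpha=1.4))
E
```

```text
t: 10.4
tcp_pos: [524.1, -232.3, 162.1]
eef_rot: [-3.142, 0.0, 1.571]
ft_force: [0.6, 0.4, 0.5]
gripper_width: 0.702
finger_force: 0.0
t: 11.28
tcp_pos: [523.9, -232.1, 311.7]
eef_rot: [-3.141, -0.0, 1.571]
ft_force: [0.2, 0.3, 0.1]
gripper_width: 0.703
finger_force: 0.0
```

View pics/end.png

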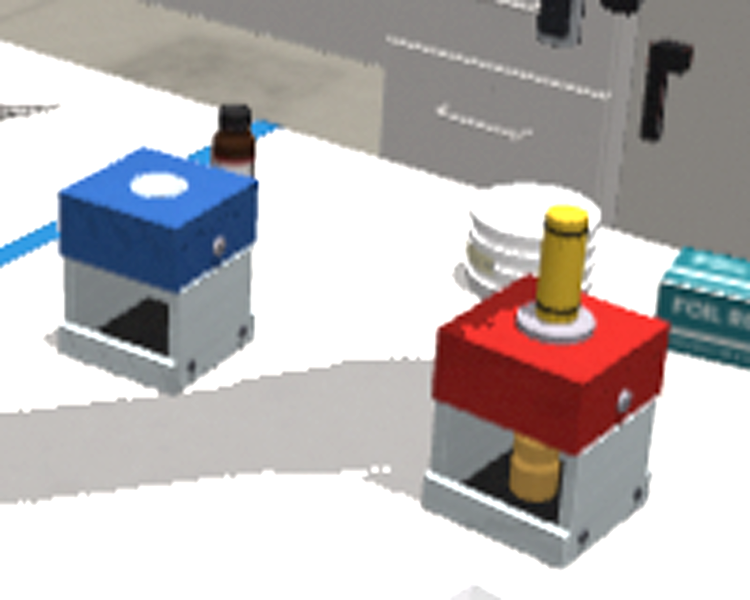

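The final view shows the pin standing with its guard on the red block (crop (555,320)), the red plug in the tray (533,470), the blue block untouched and the gripper clear.

```bash
python3 - <<'E'
from h import *
print(proj(cal("scene"),[525-10,-232-10,10]), "seen plug bottom (406.7,282.4)")
print(robot.hand_in())
E
```

```text
[409.23663981 284.10178479] seen plug bottom (406.7,282.4)
the job is handed in; nothing more can be done
None
```

The job is handed in at about 11 s of the allowed 32 s: the pin stands released with its guard on the red block, the red plug is in the tray, and the blue block was not touched.

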